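Seat the tube template in its holder and latch it

ROBOT

A 6-joint arm with a two-finger parallel gripper is mounted at the origin on the work surface. World frame = base frame: x ahead of the robot, y to its left, z up, the work surface at z = 0. Lengths are in m, angles in degrees, forces in N, time in s.
With the tool pointing down it reaches from about 0.325 to 0.85 m from the base axis. Payload 4.4 kg.
Tool frame: the origin (TCP) lies at the very end of the fingers, on their centre line; the grasp point (between the pads) lies 19 mm behind it; z points along the fingers, y is the line along which they close (so a half turn about z gives the same grasp; the last joint's range is limited). The gripper opens to 94 mm and grips with 3 to 60 N. Pads are 16 mm wide; open, the fingers measure 119 mm over their backs; the gripper's body (75 mm by 177 mm) begins 78 mm behind the grasp point.
Start: joints at [57.496, 11.837, 88.321, -0, 79.842, -8.623], TCP at [0.233, 0.526, 0.205] pointing down, gripper open.
Joint ranges: [-156.59, 156.59], [-49.26, 127.26], [12.9, 141.05], [-63.56, 243.56], [4.71, 150.69], [-161.64, 161.64]. Speed limits (degrees/s): [159.86, 159.86, 180, 180, 180, 180].

INTERFACE

Orientations are given as [roll, pitch, yaw] about the fixed x, y, z axes, in that order (R = Rz(yaw) Ry(pitch) Rx(roll)).
In Python, from workcell import r, imaging gives the robot as it stands.
- The arm moves only by the tool step_arm, never from a script. Its argument "commands" is a list that holds one entry, the list of rows, each a list of 5 numbers: the opening, from 0 (shut) to 1 (fully open), then the shift along the tool's x, y, z scaled (see below), then the turn about the tool's z scaled (see below). In form: [[[hand, x, y, z, turn], ...]]. A call has 1 to 20 rows; each row is the pose to reach, as a shift and turn from the pose commanded when the call began, along the tool's axes at that moment; what a row does not reach only later rows make up. The controller multiplies each number of a shift by 25 cm and each number of a turn by pi/2 rad. A row lasts 1/8 s, in which the tool goes at most 62.5 mm and 10.7 degrees, less where a joint would pass 70% of its speed; a pose out of reach is approached as far as the arm can. A call with a number of a shift or a turn outside -1 to 1 is refused whole. A call with a gripper value outside its range is refused whole. The fingers move at their own pace and stop on an object; "squeeze" is the grip in N (left out, the last holds). Time passes only in rows, so rows that repeat a pose let the fingers close. It gives the time, the measured TCP pose, the force, the opening and the grip force at its end, in the units of the state.
- r.get_obs(): the state, without advancing time (a new reading comes with each control period).
- imaging.capture(name): name is "side" or "top"; returns a dict with "img" (400x640x3 uint8, red, green, blue), "fx", "fy", "cx", "cy" (pixels), "T" (4x4, takes a point from camera to world coordinates). Camera axes: x right, y down, z forward; pixel columns grow to the right and rows downward; lengths in m; the calibration is good to about 2 mm. A picture is of the moment at which its call begins. There is no depth.
- r.hand_in(): hands the job in; it is judged then, once.
The state is a dict: "t": time; "joints": joint angles; "qd": joint speeds; "joint_torque": joint torques, N m; "tool_pos": TCP position; "tool_rot": TCP orientation; "wrist_force": force on the tool from outside, world axes, zero at the start; "moment": the same for the moment, N m; "gripper_width": finger opening in m; "grasp_force": force on a finger pad.
Only numpy, scipy, OpenCV 4.12 (cv2) and the standard library are available. Lean on these libraries where they do the work, as an engineer would, in place of code of your own. Each camera call takes 0.05 s, during which the arm holds its last target. There are 200 camera calls.

TASK

Slide the flat template plate, end with the square hole first, into the slot of the green holder until it is fully home against the stop at the back; do this while the red lever is still up. Then press the red lever down until its catch holds it down, and leave the two loose chrome tubes and the can where they are.

Things in the scene. Friction and masses are not known exactly. Their poses are not given: they have to be found in the camera images.
- plate: loose aluminium template plate lying flat on the bench, 150 x 90 x 8 mm, about 0.3 kg, too wide to grasp across: push it by its edges. Origin: centre of its underside. x runs along its length towards the leading end, which has a through hole 20 x 18 mm centred 50 mm from the origin; z up. The rear end (-x) has an orange band; a black bent-tube outline is drawn on top.
- plate_front (a point): middle of the plate's leading edge (75 mm from its origin, +x), on the underside
- plate_rear (a point): middle of the plate's rear edge (75 mm from its origin, -x), on the underside; this edge still stands 70 mm outside the slot mouth when the plate is home
- holder: green holder fixed to the bench, 92 x 124 mm, walls 24.5 mm high. Origin: centre of its underside. The slot runs along its x: mouth at x = -45 mm, plate goes in towards +x to the stop at x = +35 mm. Slot floor is the bench; 94 mm wide, 11.5 mm high, roof open in the middle. Two flared wings, 18 mm high, widen the mouth to about 145 mm at x = -87 mm. Lever hinge at x = -35, z = 30 mm.
- slot_mouth (a point): centre of the slot's mouth at bench level; axes as the holder's (x into the slot)
- slot_stop (a point): centre of the foot of the stop face inside the slot, 80 mm beyond the mouth; axes as the holder's
- lever (a joint): angle of the sprung locking lever: 0 = raised (tilted up 0.45 rad; a spring keeps it there), grows as the red pad is pressed down. It snaps past a ball catch and stays at about 0.45 (level); end of travel 0.47; below about 0.4 it springs back. Its pin drops through the plate's hole if the plate is home, else it blocks. About 10 N at the pad.
- lever_pad (a point): centre of the top of the lever's red pad (45 x 34 mm, 12 mm thick), 132 mm from the hinge, beyond the holder on its +x side; about 90 mm above the bench when raised, 37 mm when latched
- tube_a: loose bent chrome tube, 12 mm thick, lying flat, about 152 x 87 mm; bystander. Origin under its middle, on the bench
- tube_b: loose bent chrome tube, the same as tube_a; bystander. Origin under its middle, on the bench
- polish_can: blue polish can, 56 mm across, 85 mm high, standing; bystander. Origin: centre of its underside
Things that resemble listed ones, but are neither listed nor needed, are in the scene too. Leave any purple or turquoise look-alike of the plate alone. There is more than one size of the holder; the one meant has the size given above.

How it is judged (in metres and radians):
On the way, in this order (a step that is already met when the one before it is completed fails the run):
1. the plate is fully home in the slot while the lever is still up (x of plate_front in the frame of slot_stop between -0.004 and 0.003 m and y of plate_front in the frame of slot_stop between -0.005 and 0.005 m and z of plate_front in the frame of slot_stop below 0.004 m and angle between the x axis of plate and the x axis of holder, either way round below 0.06 rad and angle between plate's own z axis and vertical below 0.05 rad and value of joint lever below 0.2 rad), for 0.2 s.
2. the lever is pressed down past its catch with the plate home (x of plate_front in the frame of slot_stop between -0.004 and 0.003 m and y of plate_front in the frame of slot_stop between -0.005 and 0.005 m and z of plate_front in the frame of slot_stop below 0.004 m and angle between the x axis of plate and the x axis of holder, either way round below 0.06 rad and angle between plate's own z axis and vertical below 0.05 rad and value of joint lever above 0.42 rad), for 0.2 s.
At the end, for the whole second after the job is handed in: the plate lies flat in the slot, hole end first, its leading edge within 4 mm of the stop and straight (0.06 rad, 5 mm sideways), at rest; the lever is held down by its catch (above 0.42 rad) (all of step 2 and linear speed of plate below 0.01 m/s); the robot touches nothing.
It fails at once if tube_a is moved more than 25 mm (distance of tube_a from where it was at the start of the episode above 0.025 m).
It fails at once if tube_b is moved more than 25 mm (distance of tube_b from where it was at the start of the episode above 0.025 m).
It fails at once if polish_can is moved more than 25 mm or tipped (distance of polish_can from where it was at the start of the episode above 0.025 m or angle between polish_can's own z axis and vertical above 0.4 rad).
It also fails if it takes over 72 s, if anything falls off the work surface, if the arm or the gripper's body presses on something with over 40 N, if the wrist force passes 120 N, or if a joint passes its speed limit or range.

## Working session

There is one attempt and no reset: what is moved stays moved. The work goes in short steps, Python scripts to look and compute and a tool call to move; the robot and the scene stay as the last step left them, time stands still between calls to the robot, and variables do not carry over. Pictures are saved under pics/ and viewed, at most 10 in all, crops included, and the job is handed in when it is done.

Besides the shell and the picture viewer there is one more tool, called after "Request:" as a command line: name --argument value ..., lists and objects as JSON in quotes. step_arm: Moves the arm, as the interface text tells. Its arguments: {"type":"object","properties":{"commands":{"type":"array","items":{"type":"array","items":{"type":"array","items":{"type":"number","minimum":-1,"maximum":1}}}},"squeeze":{"type":"number"}},"required":["commands"]}

```bash
mkdir -p pics
cat > h.py <<'E'
import numpy as np,cv2
from workcell import r,imaging
def shot(n,f):
    d=imaging.capture(n); cv2.imwrite('pics/'+f,cv2.cvtColor(d['img'],cv2.COLOR_RGB2BGR)); np.save('pics/'+f[:-4]+'.npy',d,allow_pickle=True); return d
def load(f): return np.load('pics/'+f+'.npy',allow_pickle=True).item()
def ray(d,u,v):
    T=np.array(d['T']); return T[:3,3],T[:3,:3]@np.array([(u-d['cx'])/d['fx'],(v-d['cy'])/d['fy'],1.])
def pt(d,u,v,z):
    o,k=ray(d,u,v); return o+k*(z-o[2])/k[2]
def pix(d,p):
    T=np.array(d['T']); c=T[:3,:3].T@(np.array(p)-T[:3,3]); return d['fx']*c[0]/c[2]+d['cx'],d['fy']*c[1]/c[2]+d['cy']
E
python3 - <<'E'
from h import *
for n in('top','side'):
    d=shot(n,n+'0.png'); print(n,d['fx'],d['cx'],d['cy'],np.round(d['T'],3).tolist())
print(r.get_obs())
E
```

```text
top 388.69107465464623 313.8089622577528 196.9326905271494 [[0.019, -0.977, 0.212, 0.403], [-1.0, -0.018, 0.007, -0.014], [-0.003, -0.212, -0.977, 1.029], [0.0, 0.0, 0.0, 1.0]]
side 403.6567994011404 324.1669782992988 201.1520830128132 [[0.89, -0.253, 0.38, 0.232], [-0.456, -0.461, 0.761, -0.799], [-0.017, -0.85, -0.526, 0.62], [0.0, 0.0, 0.0, 1.0]]
{'t': 0.1, 'joints': array([ 5.74941441e+01,  1.18812133e+01,  8.83955498e+01, -1.43836474e-03,
        7.98427599e+01, -8.62215747e+00]), 'qd': array([-0.02724871, -0.04533616, -0.26451884,  0.10622937,  0.03494862,
        0.05327895]), 'joint_torque': array([-5.54788840e-04, -3.71860385e+01, -2.82295132e+01,  6.99308049e-02,
        3.11021309e-02, -8.52352377e-05]), 'tool_pos': array([0.23241834, 0.52513191, 0.20439745]), 'tool_rot': array([-1.79881616e+02, -1.65193016e-02,  1.56116540e+02]), 'wrist_force': array([ 0.3043287 , -0.15599781,  0.64989575]), 'moment': array([ 0.02296164, -0.0041413 ,  0.03516806]), 'grasp_force': 0.0, 'gripper_width': 0.09373580231977874}
```

View pics/top0.png

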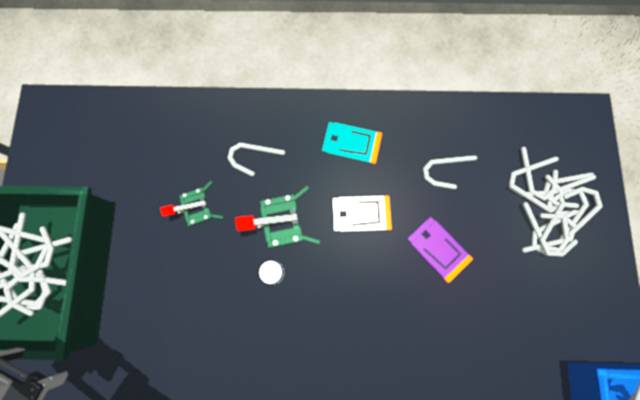

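View pics/side0.png

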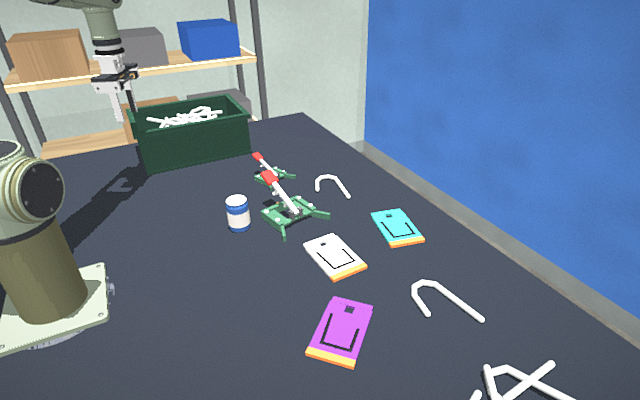

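The top view shows the aluminium plate at (362,213), and turquoise (352,142) and purple (440,250) look-alikes. Holders: a large one at (283,220) and a small one at (190,206). The large one's mouth faces the plate, and I will check its size. The tubes are at (255,157) and (450,170), the can at (270,272).

Run:
```python
from h import *
d=load('top0'); im=d['img']; hsv=cv2.cvtColor(im,cv2.COLOR_RGB2HSV)
def quad(m,z,name):
    for c in cv2.findContours(m.astype(np.uint8),cv2.RETR_EXTERNAL,cv2.CHAIN_APPROX_NONE)[0]:
        if cv2.contourArea(c)<60: continue
        P=np.array([pt(d,*q,z)[:2] for q in c[:,0]])*1000
        (x,y),s,a=cv2.minAreaRect(P.astype(np.float32)); print(name,np.round(c[:,0].mean(0)),'ctr',np.round([x,y],1),'size',np.round(s,1),'ang',round(a,2))
roi=np.zeros(im.shape[:2],bool); roi[180:245,325:400]=1
quad(roi&(hsv[...,2]>110)&((hsv[...,1]<60)|((hsv[...,0]<25)&(hsv[...,0]>8))),.008,'plate')
quad(roi&(hsv[...,2]>110)&(hsv[...,1]>100)&(hsv[...,0]<25),.008,'band')
r2=np.zeros_like(roi); r2[170:260,150:330]=1
G=r2&(hsv[...,0]>50)&(hsv[...,0]<90)&(hsv[...,1]>80)&(hsv[...,2]>50)
quad(G,.0245,'green')
R=r2&((hsv[...,0]<6)|(hsv[...,0]>174))&(hsv[...,1]>150)&(hsv[...,2]>90)
quad(R,.09,'red')
c=im[175:255,150:400]; cv2.imwrite('pics/crop1.png',cv2.cvtColor(cv2.resize(c,None,fx=3.2,fy=3.2,interpolation=cv2.INTER_CUBIC),cv2.COLOR_RGB2BGR))
```

```text
plate [362. 213.] ctr [ 583.2 -135.8] size [100.  158.6] ang 2.81
green [288. 237.] ctr [518.3  49.8] size [ 57.7 144.5] ang 2.85
green [201. 217.] ctr [568.5 282.2] size [ 44.2 101.5] ang 13.64
green [282. 202.] ctr [606.2  68.6] size [ 49.8 140.7] ang 18.73
green [194. 194.] ctr [624.7 303.6] size [34.9 97.9] ang 26.44
red [245. 223.] ctr [538.8 158.9] size [38.4 48.1] ang 7.49
red [167. 210.] ctr [566.8 351.1] size [27.3 35.8] ang 12.73
```

View pics/crop1.png

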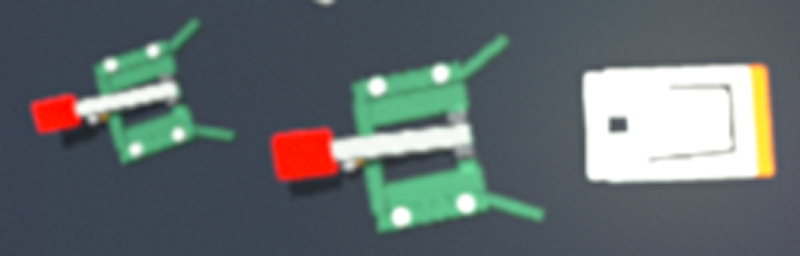

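The crop confirms it: the red pad of the right-hand holder (crop 302,154) measures about 38x48 mm, against 45x34 mm given. The left one (27x36) is the small look-alike. So the larger holder is the target, and the plate's square hole already faces its mouth.

Run:
```python
from h import *
d=load('top0'); im=d['img']; hsv=cv2.cvtColor(im,cv2.COLOR_RGB2HSV); g=cv2.cvtColor(im,cv2.COLOR_RGB2GRAY).astype(float)
C=lambda x,y:(150+(x+.5)/3.2-.5,175+(y+.5)/3.2-.5)
for n,z,L in(('back corners',.0245,[(354,84),(380,230)]),('screws',.0265,[(376,87),(440,73),(401,216),(466,203)]),('wingtips',.018,[(505,40),(543,215)])):
    for q in L:
        u,v=C(*q)
        if n=='screws':
            a,b=int(round(u)),int(round(v)); w=np.clip(im[b-3:b+4,a-3:a+4,0].astype(float)-110,0,None); yy,xx=np.mgrid[b-3:b+4,a-3:a+4]; u,v=(w*xx).sum()/w.sum(),(w*yy).sum()/w.sum()
        print(n,np.round([u,v],1),np.round(pt(d,u,v,z)*1000,1))
# plate edges at half intensity, red channel
rc=im[...,0].astype(float)
top=[];bot=[];fr=[];re=[]
half=140
def cross(line,start,rising):
    for i in range(len(line)-1):
        a,b=line[i],line[i+1]
        if (a-half)*(b-half)<=0 and (b>a)==rising: return start+i+(half-a)/(b-a)
for u in range(340,385,4):
    top.append((u,cross(rc[185:210,u],185,True))); bot.append((u,cross(rc[218:245,u],218,False)))
for v in range(201,228,3):
    fr.append((cross(rc[v,322:345],322,True),v)); re.append((cross(rc[v,378:402],378,False),v))
for n,L in(('+x side',top),('-x side',bot),('front',fr),('rear',re)):
    L=[l for l in L if None not in l]
    P=np.array([pt(d,*l,.008)[:2] for l in L])*1000; vx,vy,x,y=cv2.fitLine(P.astype(np.float32),cv2.DIST_HUBER,0,.01,.01).ravel()
    print(n,len(L),'mid',np.round([x,y],1),'dir',round(np.degrees(np.arctan2(vy,vx)),2))
h=(hsv[...,2]<110); h[:205]=0;h[222:]=0;h[:,:337]=0;h[:,348:]=0
ys,xs=np.nonzero(h); print('hole',pt(d,xs.mean(),ys.mean(),.008)*1000)
```

```text
back corners [260.3 200.9] [607.6 133.5  24.5]
back corners [268.4 246.5] [488.2 106.9  24.5]
screws [267.4 201.6] [605.7 114.5  26.5]
screws [287.2 197.6] [617.5  62.5  26.5]
screws [274.9 242.2] [499.4  90.4  26.5]
screws [295.1 238.1] [511.   38.6  26.5]
wingtips [307.5 187.2] [648.7  10.   18. ]
wingtips [319.3 241.8] [503.3 -24.1  18. ]
+x side 12 mid [ 632.4 -137. ] dir -87.15
-x side 12 mid [ 534.4 -136.2] dir -87.25
front 9 mid [581.6 -56.7] dir 3.3
rear 9 mid [ 584.5 -214.2] dir 2.61
hole [579.88482065 -84.13397285   8.        ]
```

The measurements agree with the given sizes. Holder origin is about (558, 75.6) mm with axis at 102.65°. Plate centre is about (583, -135.5) with axis at 92.8°, so it sits 21 mm off the slot line and is rotated -9.9°. I'll square it with a two-finger push on its side, then push from the rear.

```bash
cat >> h.py <<'E'
th=np.radians(102.65); D=np.array([np.cos(th),np.sin(th)]); N=np.array([-np.sin(th),np.cos(th)]); O=np.array([.558,.0756])
def W(a,l,z): return np.r_[O+a*D+l*N,z]
def to(p,yaw=None,q=None,y0=None):
    o=r.get_obs(); q=o['tool_pos'] if q is None else q; y0=o['tool_rot'][2] if y0 is None else y0
    y=np.radians(y0); d=np.array(p)-q
    s=np.array([np.cos(y)*d[0]+np.sin(y)*d[1],np.sin(y)*d[0]-np.cos(y)*d[1],-d[2]])/.25
    t=0 if yaw is None else ((yaw-y0+180)%360-180)/90
    print('shift',np.round(s,3),'turn',round(t,3))
E
python3 - <<'E'
from h import *
p=W(-.215,.098,.15); print(p); to(p,192.65)
d=load('top0')
for q in [(408,237),(430,218),(445,283)]: print(pt(d,*q,.008))
E
```

```text
[ 0.50946273 -0.15564259  0.15      ]
shift [-2.116 -2.041  0.218] turn 0.406
[ 0.52122659 -0.25688763  0.008     ]
[ 0.57281578 -0.31688726  0.008     ]
[ 0.40489753 -0.34777276  0.008     ]
```

Request:
step_arm --commands '[[[0.64,-0.705,-0.68,0,0],[0.64,-0.705,-0.68,0,0],[0.64,-0.705,-0.68,0,0],[0.64,-0.705,-0.68,0,0],[0.64,-0.705,-0.68,0,0]]]'

```text
t: 0.72
tool_pos: [0.326, 0.296, 0.2051]
tool_rot: [-179.9, 0.0, 155.8]
wrist_force: [-0.4, 0.2, 0.5]
gripper_width: 0.0604
grasp_force: 0.0
```

Request:
step_arm --commands '[[[0.64,-0.705,-0.68,0,0],[0.64,-0.705,-0.68,0,0],[0.64,-0.705,-0.68,0,0],[0.64,-0.705,-0.68,0,0],[0.64,-0.705,-0.68,0,0]]]'

```text
t: 1.35
tool_pos: [0.4187, 0.0701, 0.2054]
tool_rot: [-180.0, 0.0, 155.8]
wrist_force: [0.3, 1.3, -0.3]
gripper_width: 0.0602
grasp_force: 0.0
```

Request:
step_arm --commands '[[[0.64,-0.705,-0.68,0.2,0.406],[0.64,-0.705,-0.68,0.2,0.406],[0.64,-0.705,-0.68,0.2,0.406],[0.64,-0.705,-0.68,0.2,0.406],[0.64,-0.705,-0.68,0.2,0.406],[0.64,-0.705,-0.68,0.2,0.406]]]'

```text
t: 2.1
tool_pos: [0.5098, -0.1524, 0.1548]
tool_rot: [-180.0, -0.1, 119.7]
wrist_force: [-0.9, -0.1, 0.2]
gripper_width: 0.0596
grasp_force: 0.0
```

Run:
```python
from h import *
o=r.get_obs(); print(o['t'],o['tool_pos'],o['tool_rot'],o['gripper_width'],o['wrist_force'])
to(W(-.215,.098,.004),192.65)
```

```text
2.1 [ 0.50978801 -0.15236523  0.15480558] [-1.79981794e+02 -1.32837436e-01  1.19693592e+02] 0.05963407960091379 [-0.89941019 -0.09832165  0.2376647 ]
shift [-0.011 -0.008  0.603] turn 0.811
```

Request:
step_arm --commands '[[[0.64,-0.011,-0.008,0,-0.811],[0.64,-0.011,-0.008,0,-0.811],[0.64,-0.011,-0.008,0,-0.811],[0.64,-0.011,-0.008,0,-0.811],[0.64,-0.011,-0.008,0,-0.811],[0.64,-0.011,-0.008,0,-0.811],[0.64,-0.011,-0.008,0,-0.811],[0.64,-0.011,-0.008,0,-0.811],[0.64,-0.011,-0.008,0.2,-0.811],[0.64,-0.011,-0.008,0.4,-0.811],[0.64,-0.011,-0.008,0.54,-0.811],[0.64,-0.011,-0.008,0.58,-0.811],[0.64,-0.011,-0.008,0.603,-0.811],[0.64,-0.011,-0.008,0.603,-0.811]]]'

```text
t: 3.85
tool_pos: [0.5106, -0.1582, 0.006]
tool_rot: [-179.9, 0.1, -167.4]
wrist_force: [0.3, 0.7, -0.7]
gripper_width: 0.06
grasp_force: 0.0
```

```bash
sed -i 's|else ((yaw|else -((yaw|' h.py
python3 - <<'E'
from h import *
o=r.get_obs(); print(o['t'],o['tool_pos'],o['tool_rot'],o['wrist_force'])
shot('top','top1.png')
to(W(-.215,.053,.004),192.65)
c=load('top1')['img'][170:290,300:480]; cv2.imwrite('pics/crop2.png',cv2.cvtColor(cv2.resize(c,None,fx=4,fy=4),cv2.COLOR_RGB2BGR))
E
```

```text
3.85 [ 0.51059028 -0.15820659  0.00595649] [-1.79917152e+02  1.07096526e-01 -1.67431335e+02] [ 0.26181342  0.68365869 -0.72456863]
shift [-0.177  0.012  0.009] turn -0.001
```

View pics/crop2.png

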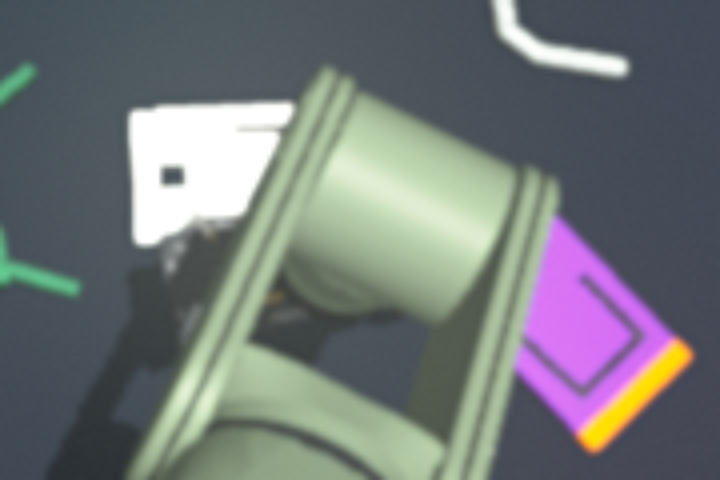

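The arm blocks much of the top view, but the plate is still in place (its hole is at crop 172,176) and the fingers are beside it. Now the side push.

Request:
step_arm --commands '[[[0.64,-0.03,0.012,0.007,0],[0.64,-0.06,0.012,0.007,0],[0.64,-0.08,0.012,0.007,0],[0.64,-0.095,0.012,0.007,0],[0.64,-0.11,0.012,0.007,0],[0.64,-0.125,0.012,0.007,0],[0.64,-0.14,0.012,0.007,0],[0.64,-0.155,0.012,0.007,0],[0.64,-0.165,0.012,0.007,0],[0.64,-0.177,0.012,0.007,0],[0.64,-0.177,0.012,0.007,0]]]'

```text
t: 5.28
tool_pos: [0.5518, -0.1451, 0.0028]
tool_rot: [180.0, -0.0, -167.4]
wrist_force: [-3.0, -1.8, 2.2]
gripper_width: 0.0603
grasp_force: 1.9
```

Request:
step_arm --commands '[[[0.64,0.05,0,0,0],[0.64,0.1,0,0,0],[0.64,0.1,0,-0.2,0],[0.64,0.1,0,-0.4,0],[0.64,0.1,0,-0.4,0]]]'

```text
t: 5.9
tool_pos: [0.5309, -0.1525, 0.1078]
tool_rot: [-179.7, 0.5, -167.4]
wrist_force: [0.5, 0.7, 0.5]
gripper_width: 0.06
grasp_force: 0.0
```

Run:
```python
from h import *
to(W(-.335,0,.1),102.65)
```

```text
shift [-0.306 -0.473  0.031] turn 0.999
```

Request:
step_arm --commands '[[[0.64,-0.1,-0.16,0,0.1],[0.64,-0.2,-0.32,0,0.22],[0.64,-0.306,-0.473,0,0.33],[0.64,-0.306,-0.473,0,0.45],[0.64,-0.306,-0.473,0,0.56],[0.64,-0.306,-0.473,0,0.68],[0.64,-0.306,-0.473,0,0.8],[0.64,-0.306,-0.473,0,0.9],[0.64,-0.306,-0.473,0,0.999],[0.64,-0.306,-0.473,0,0.999],[0.64,-0.306,-0.473,0,0.999]]]'

```text
t: 7.28
tool_pos: [0.6273, -0.2494, 0.1019]
tool_rot: [-179.9, -0.1, 102.8]
wrist_force: [0.5, 0.3, -0.2]
gripper_width: 0.0601
grasp_force: 0.0
```

Run:
```python
from h import *
o=r.get_obs(); print(o['t'],o['tool_pos'],o['tool_rot'])
shot('side','side2.png');shot('top','top2.png')
a=load('top2')['img'][150:300,220:480]; b=load('side2')['img'][160:360,200:400]
a=cv2.resize(a,(780,450));cv2.imwrite('pics/crop3.png',cv2.cvtColor(a,cv2.COLOR_RGB2BGR))
b=cv2.resize(b,(600,600));cv2.imwrite('pics/crop3s.png',cv2.cvtColor(b,cv2.COLOR_RGB2BGR))
to(W(-.335,0,.004),102.65)
```

```text
7.275 [ 0.62726923 -0.24936293  0.10192246] [-1.79944280e+02 -6.63615020e-02  1.02773886e+02]
shift [-0.01   0.013  0.394] turn 0.001
```

View pics/crop3s.png

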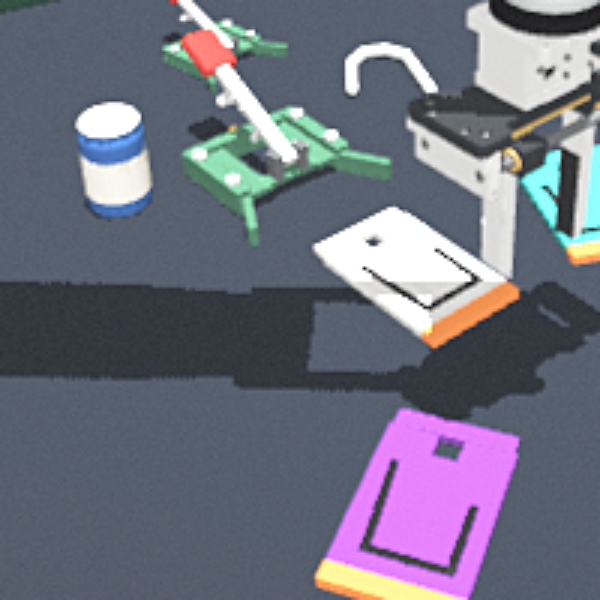

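The side view shows the plate squared up. Its corners are at crop (314,247), (390,208), (519,289) and (430,335), and the fingers hang behind and above its far side. Checking the pose.

Run:
```python
from h import *
d=load('side2')
def rel(p): q=p[:2]-O; return np.round([q@D*1000,q@N*1000],1)
P=[pt(d,200+(x+.5)/3-.5,160+(y+.5)/3-.5,.008) for x,y in((314,247),(390,208),(519,289),(430,331))]
for p in P: print(rel(p))
print('centre',rel(np.mean(P,0)))
for x,y in((200,155),(331,133),(293,110),(231,180)): print('screw',rel(pt(d,200+(x+.5)/3-.5,160+(y+.5)/3-.5,.0265)))
print('tcp',rel(r.get_obs()['tool_pos']))
```

```text
[-130.7   45.2]
[-130.1  -37.8]
[-279.4  -43.4]
[-270.2   42.2]
centre [-202.6    1.6]
screw [24.6 54.5]
screw [-24.1 -56.9]
screw [ 32.2 -55.2]
screw [-27.1  55.9]
tcp [-332.5    3.2]
```

Plate is square to within about 2° and centred to about 1–2 mm. Descending behind it and pushing.

Request:
step_arm --commands '[[[0.64,-0.01,0.013,0.15,0],[0.64,-0.01,0.013,0.3,0],[0.64,-0.01,0.013,0.37,0],[0.64,-0.01,0.013,0.394,0],[0.64,-0.01,0.013,0.394,0]]]'

```text
t: 8.0
tool_pos: [0.6323, -0.2517, 0.0052]
tool_rot: [179.9, 0.0, 102.7]
wrist_force: [-0.1, -0.3, 0.8]
gripper_width: 0.0602
grasp_force: 0.0
```

Request:
step_arm --commands '[[[0.64,0.06,0,0,0],[0.64,0.12,0,0,0],[0.64,0.16,0,0,0],[0.64,0.18,0,0,0],[0.64,0.2,0,0,0],[0.64,0.22,0,0,0],[0.64,0.24,0,0,0],[0.64,0.26,0,0,0],[0.64,0.28,0,0,0],[0.64,0.3,0,0,0],[0.64,0.32,0,0,0],[0.64,0.34,0,0,0],[0.64,0.36,0,0,0],[0.64,0.38,0,0,0],[0.64,0.4,0,0,0],[0.64,0.42,0,0,0],[0.64,0.44,0,0,0],[0.64,0.45,0,0,0],[0.64,0.45,0,0,0]]]'

```text
t: 10.38
tool_pos: [0.607, -0.1411, 0.0045]
tool_rot: [180.0, -0.0, 102.7]
wrist_force: [1.2, -2.2, 1.2]
gripper_width: 0.0598
grasp_force: 1.1
```

Run:
```python
from h import *
p=r.get_obs()['tool_pos']; q=p[:2]-O; print('tcp',q@D,q@N,p[2]); to(W(-.123,0,.004),102.65)
b=shot('side','side3.png')['img'][160:360,180:400]
b=cv2.resize(b,(660,600));cv2.imwrite('pics/crop4.png',cv2.cvtColor(b,cv2.COLOR_RGB2BGR))
```

```text
tcp -0.22220862162479008 -0.00034417946728812243 0.004508681036491623
shift [ 0.397 -0.001  0.002] turn 0.0
```

View pics/crop4.png

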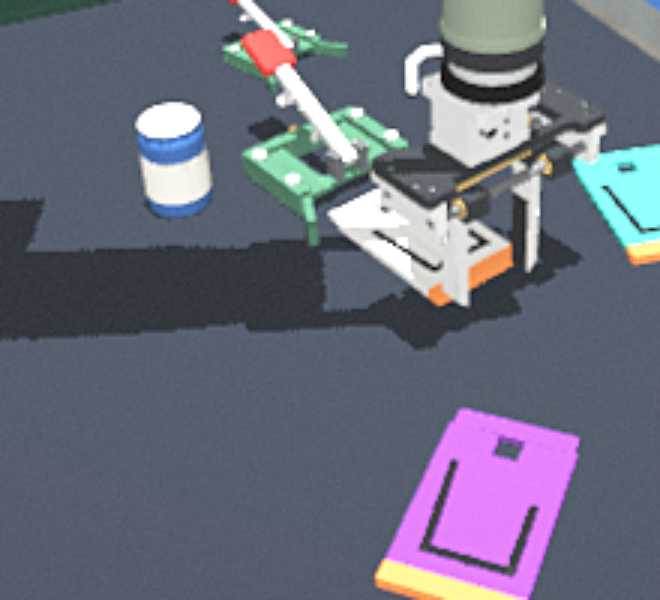

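The plate is entering between the wings, with both fingers flush on the orange edge (crop 440,290 and 520,260). Continue to about 15 mm short.

Request:
step_arm --commands '[[[0.64,0.02,0,0,0],[0.64,0.04,0,0,0],[0.64,0.06,0,0,0],[0.64,0.08,0,0,0],[0.64,0.1,0,0,0],[0.64,0.12,0,0,0],[0.64,0.14,0,0,0],[0.64,0.16,0,0,0],[0.64,0.18,0,0,0],[0.64,0.2,0,0,0],[0.64,0.22,0,0,0],[0.64,0.24,0,0,0],[0.64,0.26,0,0,0],[0.64,0.28,0,0,0],[0.64,0.3,0,0,0],[0.64,0.32,0,0,0],[0.64,0.335,0,0,0],[0.64,0.335,0,0,0]]]'

```text
t: 12.68
tool_pos: [0.5884, -0.0592, 0.0043]
tool_rot: [-180.0, -0.1, 102.7]
wrist_force: [0.6, -0.7, 1.1]
gripper_width: 0.0606
grasp_force: 0.7
```

Request:
step_arm --commands '[[[0.64,0.01,0,0,0],[0.64,0.02,0,0,0],[0.64,0.03,0,0,0],[0.64,0.04,0,0,0],[0.64,0.04,0,0,0]]]'

```text
t: 13.3
tool_pos: [0.5863, -0.0496, 0.0044]
tool_rot: [-180.0, -0.0, 102.7]
wrist_force: [0.2, -2.3, 1.7]
gripper_width: 0.0602
grasp_force: 0.9
```

Run:
```python
from h import *
p=r.get_obs()['tool_pos']; q=p[:2]-O; print('tcp',q@D,q@N,p[2])
```

```text
tcp -0.12839442074821752 -0.00014230315529119745 0.004361128961431589
```

Small steps until the stop gives a force.

Request:
step_arm --commands '[[[0.64,0.006,0,0,0],[0.64,0.012,0,0,0],[0.64,0.018,0,0,0],[0.64,0.018,0,0,0]]]'

```text
t: 13.8
tool_pos: [0.5853, -0.0455, 0.0044]
tool_rot: [-180.0, -0.0, 102.7]
wrist_force: [0.6, -2.5, 0.3]
gripper_width: 0.0602
grasp_force: 1.0
```

Request:
step_arm --commands '[[[0.64,0.006,0,0,0],[0.64,0.01,0,0,0],[0.64,0.01,0,0,0]]]'

```text
t: 14.18
tool_pos: [0.5848, -0.0431, 0.0043]
tool_rot: [-180.0, -0.0, 102.7]
wrist_force: [-0.4, -2.0, 0.4]
gripper_width: 0.0603
grasp_force: 1.0
```

Request:
step_arm --commands '[[[0.64,0.005,0,0,0],[0.64,0.01,0,0,0],[0.64,0.01,0,0,0]]]'

```text
t: 14.55
tool_pos: [0.5849, -0.0423, 0.0045]
tool_rot: [180.0, 0.2, 102.7]
wrist_force: [2.3, -6.3, -2.2]
gripper_width: 0.0601
grasp_force: 3.2
```

Request:
step_arm --commands '[[[0.64,0.005,0,0,0],[0.64,0.01,0,0,0],[0.64,0.01,0,0,0]]]'

```text
t: 14.92
tool_pos: [0.585, -0.0421, 0.0049]
tool_rot: [179.9, 0.4, 102.7]
wrist_force: [1.2, -11.0, -1.8]
gripper_width: 0.0601
grasp_force: 5.7
```

Stop reached: force rises to 11 N with no more motion, and the rear edge is at -113 mm (expected -115). Back off, rise, close the fingers and check.

Request:
step_arm --commands '[[[0.64,-0.04,0,0,0],[0.64,-0.08,0,0,0],[0.3,-0.08,0,-0.25,0],[0,-0.08,0,-0.5,0],[0,-0.08,0,-0.7,0],[0,-0.08,0,-0.7,0]]]'

```text
t: 15.68
tool_pos: [0.5919, -0.0584, 0.1854]
tool_rot: [179.4, 0.2, 102.7]
wrist_force: [-0.2, -0.0, -0.2]
gripper_width: 0.0231
grasp_force: 0.0
```

Run:
```python
from h import *
print(r.get_obs()['tool_pos']); to(W(.088,0,.16),102.65)
b=shot('side','side4.png')['img'][140:290,200:400]
cv2.imwrite('pics/crop5.png',cv2.cvtColor(cv2.resize(b,(800,600)),cv2.COLOR_RGB2BGR))
```

```text
[ 0.59192302 -0.05840835  0.18540341]
shift [ 0.905 -0.015  0.102] turn 0.0
```

View pics/crop5.png

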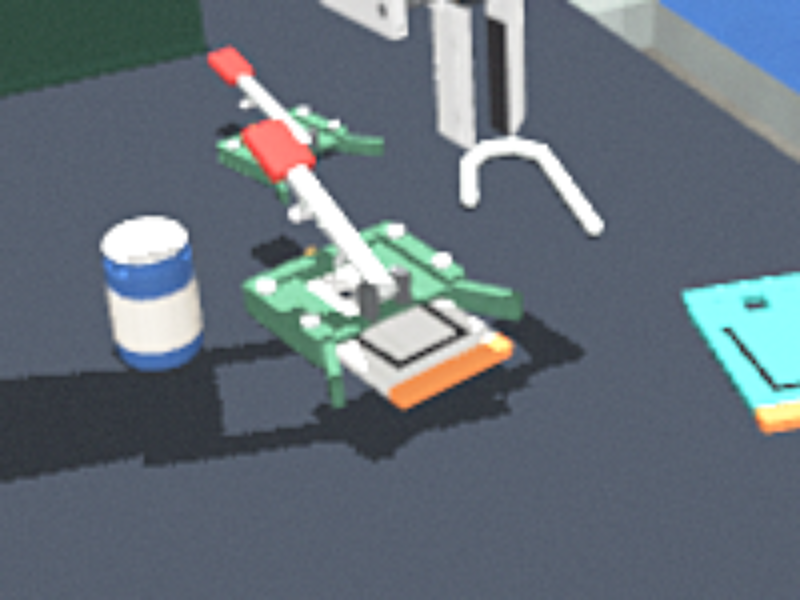

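The plate is seated straight in the slot (orange edge crop 400,395 to 510,345), with the lever still up (pad crop 280,150). Moving above the pad.

Request:
step_arm --commands '[[[0,0.22,0,0,0],[0,0.44,0,0,0],[0,0.66,0,0,0],[0,0.85,-0.015,0,0],[0,0.905,-0.015,0,0],[0,0.905,-0.015,0.1,0],[0,0.905,-0.015,0.22,0],[0,0.905,-0.015,0.28,0],[0,0.905,-0.015,0.3,0],[0,0.905,-0.015,0.3,0]]]'

```text
t: 16.98
tool_pos: [0.5353, 0.1616, 0.1045]
tool_rot: [-180.0, 0.0, 102.6]
wrist_force: [0.7, 0.6, -0.4]
gripper_width: 0.0002
grasp_force: 0.0
```

Run:
```python
from h import *
o=r.get_obs();p=o['tool_pos']; q=p[:2]-O; print('tcp',q@D,q@N,p[2],o['gripper_width'])
to(W(.092,0,.05),102.65);to(W(.094,0,.037),102.65)
b=shot('side','side5.png')['img'][120:270,200:400]
cv2.imwrite('pics/crop6.png',cv2.cvtColor(cv2.resize(b,(800,600)),cv2.COLOR_RGB2BGR))
```

```text
tcp 0.08890303034464586 0.0033041368288326475 0.10450731823447824 0.00015462217282540528
shift [0.012 0.013 0.218] turn -0.0
shift [0.02  0.013 0.27 ] turn -0.0
```

View pics/crop6.png

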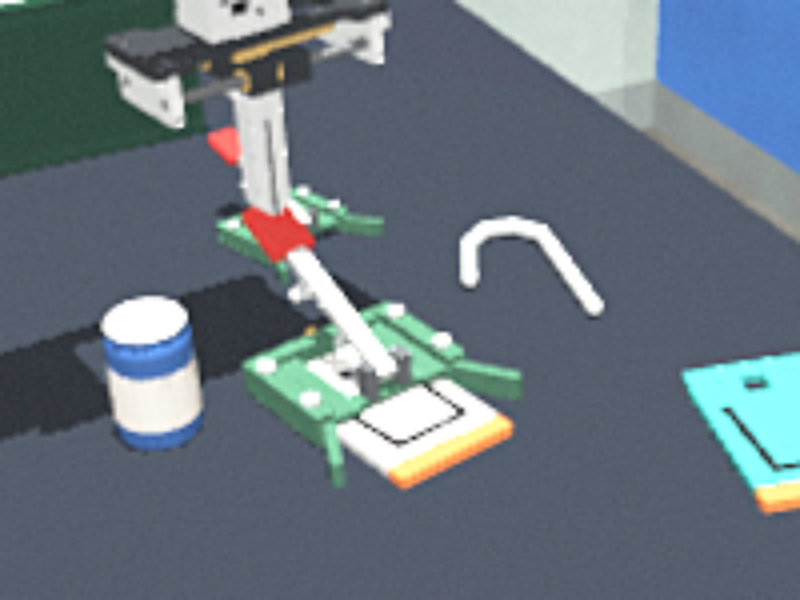

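The shut fingers are centred over the red pad (crop 270,215). Pressing down.

Request:
step_arm --commands '[[[0,0,0.013,0.04,0],[0,0,0.013,0.07,0],[0,0.003,0.013,0.1,0],[0,0.006,0.013,0.13,0],[0,0.01,0.013,0.16,0],[0,0.012,0.013,0.19,0],[0,0.015,0.013,0.22,0],[0,0.018,0.013,0.24,0],[0,0.02,0.013,0.255,0],[0,0.02,0.013,0.27,0],[0,0.02,0.013,0.27,0]]]'

```text
t: 18.4
tool_pos: [0.5367, 0.1673, 0.0365]
tool_rot: [-179.9, 0.0, 102.7]
wrist_force: [-0.4, 0.1, 1.2]
gripper_width: 0.0003
grasp_force: 0.6
```

Request:
step_arm --commands '[[[0,0,0,0.006,0],[0,0,0,0.012,0],[0,0,0,0.012,0]]]'

```text
t: 18.77
tool_pos: [0.5369, 0.1674, 0.0344]
tool_rot: [-180.0, 0.0, 102.7]
wrist_force: [-2.1, -1.5, 4.7]
gripper_width: 0.0003
grasp_force: 2.5
```

Request:
step_arm --commands '[[[0,0,0,0.006,0],[0,0,0,0.012,0],[0,0,0,0.012,0]]]'

```text
t: 19.15
tool_pos: [0.537, 0.1675, 0.0332]
tool_rot: [-180.0, 0.0, 102.7]
wrist_force: [-6.4, -1.3, 14.7]
gripper_width: 0.0004
grasp_force: 7.4
```

Request:
step_arm --commands '[[[0,0,0,-0.05,0],[0,0,0,-0.2,0],[0,0,0,-0.4,0],[0,0,0,-0.55,0],[0,0,0,-0.55,0]]]'

```text
t: 19.77
tool_pos: [0.5402, 0.1681, 0.1726]
tool_rot: [179.5, 0.0, 102.7]
wrist_force: [0.8, 0.5, -0.3]
gripper_width: 0.0002
grasp_force: 0.0
```

Run:
```python
from h import *
b=shot('side','side6.png')['img'][120:270,200:400]
cv2.imwrite('pics/crop7.png',cv2.cvtColor(cv2.resize(b,(800,600)),cv2.COLOR_RGB2BGR))
```

```text
(no output)
```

View pics/crop7.png

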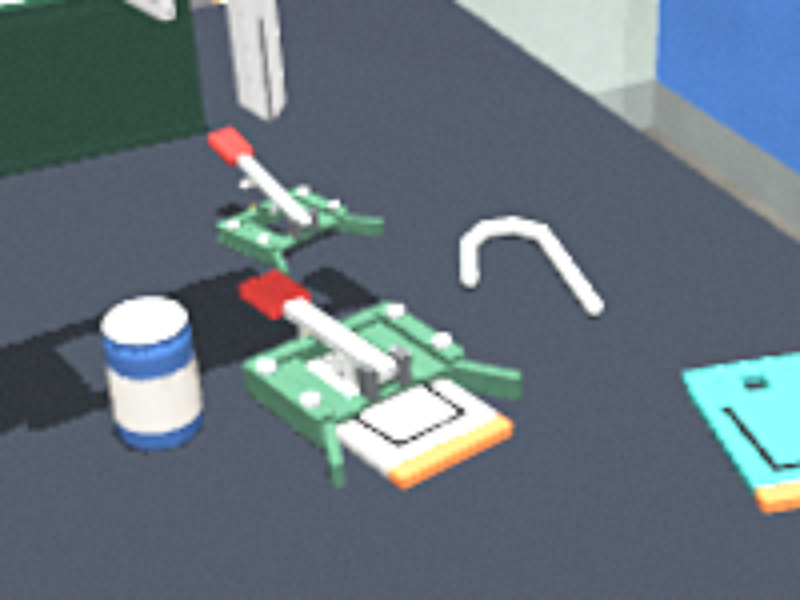

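The lever stays down (pad crop 275,290) with the fingers clear above it, and the plate is unmoved. I'll check the pad position against the latched height, then hand in.

Run:
```python
from h import *
d=load('side6')
for z in(.037,.045,.06):
    q=pt(d,200+272/4,120+287/4,z)[:2]-O; print(z,q@D,q@N)
```

```text
0.037 0.09408643706361261 0.002776892943755442
0.045 0.08206150844818114 0.009738794050173857
0.06 0.05951476729424733 0.022792358624708325
```

The pad position fits z = 37 mm (latched).

```bash
python3 -c "
from h import *
print(r.hand_in())"
```

```text
the job is handed in; nothing more can be done
None
```

I handed the job in at about 20 s: the plate was pushed home against the stop with the lever still up, then the lever was pressed down and the catch held it; the judge's result was not reported.

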